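Open the red-wine strainer

TASK

On the strainer with the burgundy cover, press the orange snap tab right down so that it stays down, then push the freed cover off its seat along the guides until it lies flat on the ledge, completely out from under the guide lips and with the filter basket uncovered. Push only, with the fingertips or the outside of the fingers: do not lift the cover. Leave the strainer with the cream cover shut and latched, and do not disturb the other things on the table.

Things in the scene. Friction and masses are not known exactly. Their poses are not given: they have to be found in the camera images.
- red_strainer: Fixed stainless in-line strainer box with the burgundy cover, 100 x 210 mm, flat deck 70 mm above its underside. Origin: centre of the underside, on the table; +z up; +y along the lane in which its cover slides off, from seat to ledge. On its +x side (x 50 to 82, y -15 to 19 mm) a bracket carries the snap tab; pipe stubs low on the -x side reach x -76 mm.
- red_seat (a point): Middle of the seat at deck height, over the 60 x 60 mm basket mouth; y -50 mm in the strainer's frame. The seat is 90 mm long. Guide walls stand beside the lane, 87 mm apart; over the seat they carry lips (tops 12 mm above the deck) that reach 5.5 mm in from the walls, over the cover's edges. Behind the seat (y -103 to -97) is a 6 mm high rear stop.
- red_ledge (a point): Middle of the flat ledge at deck height, y +55 mm in the strainer's frame, onto which the cover is pushed; low curbs at its sides and a 12 mm high end stop at y +101 mm.
- red_tab_pad (a point): Centre of the top face of the orange thumb pad (26 x 26 mm) of the burgundy cover's snap tab; with the tab up it stands 22 mm above the deck (92 mm above the table), pressed 12 mm above the deck. Lies at x +67, y +2 mm in the strainer's frame.
- red_tab (a joint): Snap tab of the burgundy cover, m pressed down. 0 to 0.001 = up: its tooth across the lane stands 8 mm above the deck, just in front of the cover, and locks it. 0.010 = fully pressed, tooth 2 mm below the deck, cover free. Pressing straight down on the pad takes about 5 N; it does not spring back but stays as far down as pressed.
- red_cover: Burgundy cover: plate 84 (own x) x 90 (own y) x 6 mm, about 0.2 kg, loose, captive under the lips while seated. Origin: centre of its underside; axes as the strainer's. Across its top at y -20 mm stands a rib, z 6 to 30 mm. In the strainer's frame its origin is at y -50 mm when shut, +56 mm against the end stop; it is out from under the lips beyond +40 mm.
- red_rib (a point): Centre of the rib on the burgundy cover, 18 mm above the cover's underside; the rib is 60 (x) x 10 (y) x 24 mm high. Push its -y face towards +y.
- white_strainer: The same kind of strainer box, same frame and sizes, with the cream cover. Leave it alone.
- white_tab (a joint): Snap tab of the cream cover, m pressed down; same kind. Leave it up (0).
- white_cover: The cream cover, same form and frame as the burgundy one. Leave it shut.
- cork: Bystander: a loose bottle cork standing up, 24 mm across, 45 mm high; origin at its underside.
- bung: Bystander: a pale barrel bung standing up, 62 mm across, 44 mm high; origin at its underside.
- beaker: Bystander: a white tasting cup, 70 mm across, 85 mm high; origin at its underside.
- jar: Bystander: an amber jar, 76 mm across, 100 mm high; origin at its underside.
- spanner: Bystander: a steel spanner, 170 mm long, lying on the table; origin at its underside.
Not all that is in view belongs to the job. What is shaped like the red_cover but purple or turquoise is not meant.

How it is judged:
On the way, in this order (a step that is already met when the one before it is completed fails the run):
1. the burgundy cover's tab is pressed down while the cover is still on its seat (value of joint red_tab above 0.0088 m and y of red_cover in the frame of red_strainer below -0.042 m), for 0.2 s.
2. the burgundy cover is pushed off its seat onto the ledge (y of red_cover in the frame of red_strainer above 0.04 m), for 0.2 s.
At the end, for the whole second after the job is handed in: The burgundy cover lies still and flat on the ledge (its centre more than 40 mm past the strainer's centre towards the end stop, so clear of the lips; tilt under 0.08 rad), its tab still down (over 8.5 mm); the cream cover is on its seat with its tab up (y of red_cover in the frame of red_strainer above 0.04 m and z of red_cover in the frame of red_strainer between 0.066 and 0.075 m and angle between red_cover's own z axis and vertical below 0.08 rad and linear speed of red_cover below 0.01 m/s and value of joint red_tab above 0.0085 m and value of joint white_tab below 0.003 m and y of white_cover in the frame of white_strainer below -0.042 m); the robot touches nothing.
It fails at once if the burgundy cover is lifted more than 10 mm or tipped (z of red_cover in the frame of red_strainer above 0.08 m or angle between red_cover's own z axis and vertical above 0.2 rad).
It fails at once if the burgundy cover leaves the strainer (z of red_cover in the frame of red_strainer below 0.06 m).
It fails at once if the cream cover is moved or its tab pressed (value of joint white_tab above 0.004 m or distance of white_cover from where it was at the start of the episode above 0.01 m).
It fails at once if a bystander is moved more than 25 mm (distance of any of cork, bung, beaker, jar, spanner from where it was at the start of the episode above 0.025 m).
It fails at once if a bystander is tipped (angle between any of cork, bung, beaker, jar's own z axis and vertical above 0.35 rad).
It also fails if it takes over 38 s, if anything falls off the work surface, if the arm or the gripper's body presses on something with over 40 N, if the wrist force passes 120 N, or if a joint passes its speed limit or range.

ROBOT

A 6-joint arm with a two-finger parallel gripper is mounted at the origin on the work surface. World frame = base frame: x ahead of the robot, y to its left, z up, the work surface at z = 0. Lengths are in m, angles in rad, forces in N, time in s.
With the tool pointing down it reaches from about 0.35 to 0.875 m from the base axis. Payload 4.2 kg.
Tool frame: the origin (TCP) lies midway between the tips of the shut fingers; the grasp point (between the pads) lies 19 mm behind it (manip.pinch_z is the distance from the TCP to the grasp point, in m); z points along the fingers, y is the line along which they close (so a half turn about z gives the same grasp; the last joint's range is limited). The gripper opens to 85 mm and grips with 20 to 120 N. Pads are 22 mm wide; open, the fingers measure 114 mm over their backs; the gripper's body (76 mm by 85 mm) begins 54 mm behind the grasp point. The pads swing forward as they close: fully open they stand 13 mm farther back than shut.
Start: joints at [1.448, 0.385, 0.008, 0, -1.194, -0.259], TCP at [0.233, 0.58, 0.231] pointing down, gripper open.
Joint ranges: [-3.14, 3.14], [-1.21, 2.06], [-1.07, 1.41], [-3.16, 2.05], [-2.99, -0.16], [-3.1, 3.1]. Speed limits (rad/s): [2.79, 2.79, 3.14, 3.14, 3.14, 3.14].

INTERFACE

Orientations are given as a unit quaternion [w, x, y, z].
In Python, from station import manip, claw, kin, read_camera, get_calibration gives the robot as it stands. Calls block until the motion is done:
- manip.move_ptp(position, orientation): joint-space move of the TCP to a pose.
- manip.move_l(position, frame=None, vel=0.15): straight line of the TCP; frame=None keeps the orientation; vel is the mean speed in m/s.
- manip.movej(angles): joint-space move.
- claw.command_gripper(opening, strength=None): opening from 0.0 (shut) to 1.0 (fully open); strength is the grip in N (None keeps the last); returns when the fingers have stopped.
- manip.hold(seconds).
- kin.inverse_kinematics(position, orientation): joint angles nearest the present ones, or None.
- manip.read_state(): the state.
- read_camera(name): name is "scene" or "top"; returns (picture, depth): 420x560x3 uint8, blue, green, red; 420x560 float32, m along the optical axis (not along the pixel's ray), 0 where there is no reading.
- get_calibration(name): a dict with "fx", "fy", "cx", "cy" (pixels), "rvec" (rotation vector, rad) and "tvec" (3), from world to camera coordinates, as OpenCV has them. Camera axes: x right, y down, z forward; pixel columns grow to the right and rows downward; lengths in m; the calibration is good to about 2 mm. A picture is of the moment at which its call begins. get_calibration takes no time and is no camera call.
A pose or a line that the arm cannot do raises manip.IKError and nothing moves.
- manip.close_job(): hands the job in; it is judged then, once.
The state is a dict: "time": time; "joint_positions": joint angles; "joint_vel": joint speeds; "joint_efforts": joint torques, N m; "ee_pos": TCP position; "orientation": TCP orientation; "ft_force": force on the tool from outside, world axes, zero at the start; "moment": the same for the moment, N m; "width": opening from 0.0 (shut) to 1.0 (fully open); "finger_force": force on a finger pad.
Only numpy, scipy, OpenCV 4.12 (cv2) and the standard library are available. Lean on these libraries where they do the work, as an engineer would, in place of code of your own. Each camera call takes 0.05 s, during which the arm holds its last target. There are 200 camera calls.

## Working session

There is one attempt and no reset: what is moved stays moved. The work goes in short steps, each a Python script; the robot and the scene stay as the last script left them, time stands still between calls to the robot, and variables do not carry over. Pictures are saved under pics/ and viewed, at most 10 in all, crops included, and the job is handed in when it is done.

```bash
mkdir -p pics; cat > h.py <<'E'
import numpy as np, cv2
from station import manip, claw, kin, read_camera, get_calibration
def cam(n):
    c=get_calibration(n);R=cv2.Rodrigues(np.array(c["rvec"],float))[0];t=np.array(c["tvec"],float).ravel()
    return c,R,t
def pts(n,d):
    c,R,t=cam(n);v,u=np.mgrid[:d.shape[0],:d.shape[1]]
    P=np.stack([(u-c["cx"])/c["fx"]*d,(v-c["cy"])/c["fy"]*d,d],-1)
    return (P-t)@R
def ray(n,u,v,z):
    c,R,t=cam(n);o=-R.T@t;r=R.T@np.array([(u-c["cx"])/c["fx"],(v-c["cy"])/c["fy"],1])
    return o+r*(z-o[2])/r[2]
E
python3 - <<'E'
from h import *
for n in("scene","top"):
    p,d=read_camera(n);cv2.imwrite(f"pics/{n}0.png",p);np.save(f"pics/{n}0.npy",d)
    c,R,t=cam(n);print(n,-R.T@t,c["fx"])
print(manip.read_state())
E
```

```text
scene [ 1.58263084 -0.66636164  0.86532851] 489.7642314268568
top [ 0.29440503 -0.00215605  1.18424506] 417.6934637864621
{'time': 0.1, 'joint_positions': array([ 1.44758779e+00,  3.85501559e-01,  6.77126140e-03, -4.12566633e-04,
       -1.19397787e+00, -2.58572684e-01]), 'joint_vel': array([-0.00067172, -0.00386674,  0.00346367,  0.00204534, -0.00029846,
       -0.00078562]), 'joint_efforts': array([-5.26113126e-04, -3.93319201e+01,  1.88929707e+01,  4.19798300e+00,
       -2.58520136e-03, -6.55867201e-07]), 'ee_pos': array([0.23267209, 0.57952993, 0.2303245 ]), 'orientation': array([ 9.66699362e-04,  9.81820740e-01, -1.89808019e-01, -1.26649534e-04]), 'ft_force': array([-0.16715493, -0.36745284, -0.79583526]), 'moment': array([ 0.01813833,  0.00307921, -0.03167932]), 'finger_force': 0.0, 'width': 1.0052521423411624}
```

View pics/scene0.png

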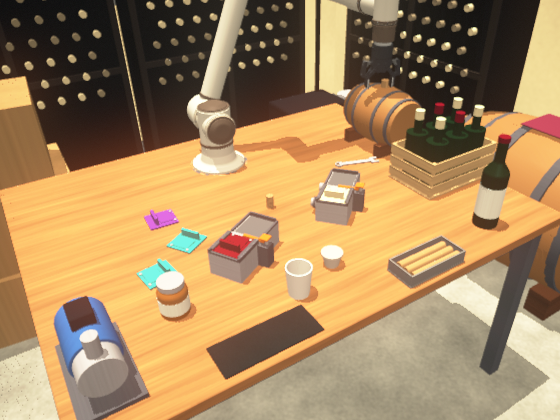

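View pics/top0.png

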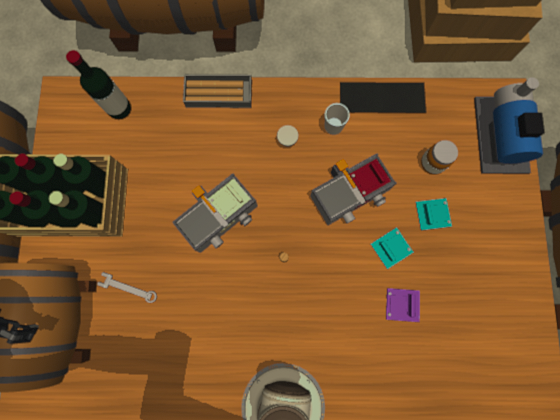

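The scene view shows the burgundy strainer at about (245,245). In the top view its cover is at (371,177), its tab at (341,168) and its ledge at (337,200). The cream strainer is at (215,212), the cup at (336,118), the bung at (287,135), the jar at (440,157) and the cork at (284,257). Next I'll measure.

```bash
python3 - <<'E'
from h import *
out=[]
for n,roi in (("top",(300,140,405,230)),("scene",(205,205,285,285))):
    p=cv2.imread(f"pics/{n}0.png");d=np.load(f"pics/{n}0.npy");P=pts(n,d)
    h=cv2.cvtColor(p,cv2.COLOR_BGR2HSV);x0,y0,x1,y1=roi
    m=np.zeros(h.shape[:2],bool);m[y0:y1,x0:x1]=1
    red=m&((h[...,0]>165)|(h[...,0]<5))&(h[...,1]>150)&(h[...,2]>50)
    org=m&(h[...,0]>8)&(h[...,0]<22)&(h[...,1]>190)
    for nm,k in(("red",red),("org",org)):
        Q=P[k&(d>0)];z=Q[:,2];print(n,nm,len(Q),np.histogram(z,np.arange(0.05,.13,.006)))
        for a,b in((.07,.083),(.085,.096),(.098,.11)):
            q=Q[(z>a)&(z<b)]
            if len(q)>5:print("  z",a,b,len(q),q.mean(0).round(4),cv2.minAreaRect(q[:,:2].astype(np.float32)*1000))
    # box all
    Q=P[m&(d>0)];q=Q[(Q[:,2]>.06)&(Q[:,2]<.13)];print("box",q.mean(0),cv2.minAreaRect(q[:,:2].astype(np.float32)*1000))
    crop=cv2.resize(p[y0-5:y1+5,x0-5:x1+5],None,fx=5,fy=5,interpolation=cv2.INTER_CUBIC);cv2.imwrite(f"pics/{n}c.png",crop)
E
python3 -c "
import cv2,numpy as np
a=cv2.imread('pics/topc.png');b=cv2.imread('pics/scenec.png')
print(a.shape,b.shape);cv2.imwrite('pics/topc.png',a)"
```

```text
top red 774 (array([  0,   0,   0,  61, 536,  85,   2,  20,  65,   5,   0,   0,   0]), array([0.05 , 0.056, 0.062, 0.068, 0.074, 0.08 , 0.086, 0.092, 0.098,
       0.104, 0.11 , 0.116, 0.122, 0.128]))
  z 0.07 0.083 673 [ 0.6057 -0.2345  0.0771] ((607.876953125, -238.020263671875), (74.18867492675781, 92.00688934326172), 31.10243034362793)
  z 0.085 0.096 10 [ 0.6143 -0.2492  0.0934] ((620.6701049804688, -243.11756896972656), (77.9803237915039, 30.76092529296875), 59.02882385253906)
  z 0.098 0.11 70 [ 0.6146 -0.2554  0.1008] ((615.1232299804688, -255.19940185546875), (58.65245056152344, 10.433837890625), 31.67365074157715)
top org 584 (array([ 0,  0,  0,  5, 44, 18, 39, 48,  0,  0,  0,  0,  0]), array([0.05 , 0.056, 0.062, 0.068, 0.074, 0.08 , 0.086, 0.092, 0.098,
       0.104, 0.11 , 0.116, 0.122, 0.128]))
  z 0.07 0.083 62 [ 0.6033 -0.18    0.0782] ((603.9015502929688, -180.77748107910156), (55.77848434448242, 11.402715682983398), 31.937971115112305)
  z 0.085 0.096 82 [ 0.6371 -0.1594  0.0918] ((637.6952514648438, -159.64649963378906), (26.303497314453125, 25.16341781616211), 33.
[... 759 characters left out ...]
14, 9.89018440246582), 33.144920349121094)
scene org 29 (array([ 0,  0,  0,  4, 12,  1, 12,  0,  0,  0,  0,  0,  0]), array([0.05 , 0.056, 0.062, 0.068, 0.074, 0.08 , 0.086, 0.092, 0.098,
       0.104, 0.11 , 0.116, 0.122, 0.128]))
  z 0.07 0.083 16 [ 0.6056 -0.1827  0.0756] ((610.6551513671875, -179.36219787597656), (58.95686340332031, 8.27738094329834), 30.064199447631836)
  z 0.085 0.096 12 [ 0.645  -0.1698  0.0892] ((647.4998779296875, -167.81979370117188), (26.767719268798828, 9.350101470947266), 56.396881103515625)
box [ 0.59411753 -0.20021752  0.07445032] ((594.5396728515625, -186.84921264648438), (135.3311767578125, 217.25843811035156), 29.954992294311523)
(500, 575, 3) (450, 450, 3)
```

View pics/topc.png

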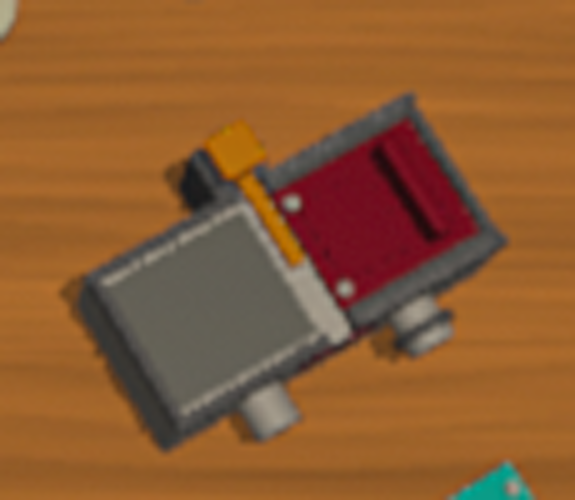

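Both views agree on three points: the pad is at about (0.637,-0.159,0.091), the rib at about (0.617,-0.256) with its top at 0.100, and the yaw is about 31°. That puts the strainer origin near (0.581,-0.196). I'll raise the arm, sweep across and press the tab.

```bash
cat >> h.py <<'E'
th=np.radians(31.0);O=np.array([.581,-.196,0.])
def W(x,y,z): # strainer frame mm (x,y), world z in m
    c,s=np.cos(th),np.sin(th);return O+np.array([c*x-s*y,s*x+c*y,0])/1000+np.array([0,0,z])
phi=th-np.pi/2
Q=np.array([0,np.cos(phi/2),np.sin(phi/2),0])
E
python3 - <<'E'
from h import *
claw.command_gripper(0.0)
s=manip.read_state();q0=s["orientation"]
manip.move_ptp([.19,.45,.36],q0)
manip.move_ptp(W(67,2,.20),Q)
s=manip.read_state();print(s["time"],s["joint_positions"].round(2),s["ee_pos"],s["width"])
manip.move_l(W(67,2,.11))
s=manip.read_state();print(s["time"],s["ee_pos"],s["ft_force"])
for n in("scene","top"):
    p,d=read_camera(n);cv2.imwrite(f"pics/{n}1.png",p);np.save(f"pics/{n}1.npy",d)
a=cv2.imread("pics/scene1.png")[185:295,195:315];b=cv2.imread("pics/top1.png")[130:240,295:415]
cv2.imwrite("pics/v1.png",np.hstack([cv2.resize(i,(400,367),interpolation=cv2.INTER_CUBIC) for i in(a,b)]))
E
```

```text
4.3667 [ 0.    0.46  0.05 -0.   -1.16  0.54] [ 0.63771921 -0.15882359  0.20041257] 0.0018083862563284493
5.1167 [ 0.63824757 -0.15975883  0.11101667] [ 0.6112559  -0.56112503  0.39187812]
```

View pics/v1.png

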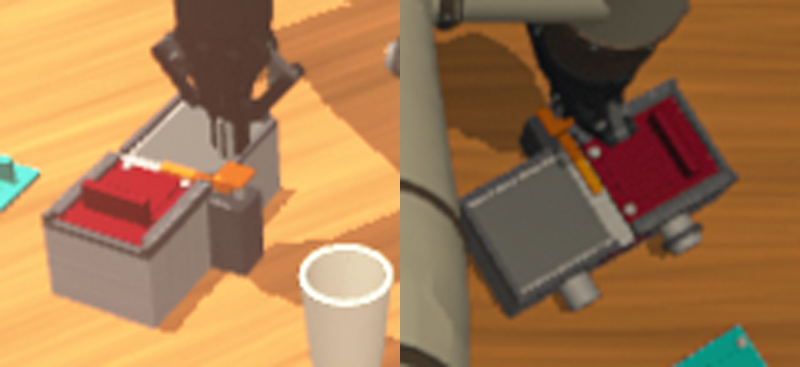

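The fingertips are above the orange pad in the scene view (235,150 in the crop). The top view is partly hidden by the gripper, so I'll check the tip against the pad using depth.

```bash
python3 - <<'E'
from h import *
c,s=np.cos(th),np.sin(th);R=np.array([[c,s],[-s,c]])
for n in("top","scene"):
    p=cv2.imread(f"pics/{n}1.png");d=np.load(f"pics/{n}1.npy");P=pts(n,d)
    L=(P[...,:2]-O[:2])@R.T*1000
    near=(abs(L[...,0]-67)<80)&(abs(L[...,1])<90)&(d>0)
    for a,b in((.104,.118),(.118,.13),(.13,.15)):
        m=near&(P[...,2]>a)&(P[...,2]<b)&(p.max(-1)<120)
        if m.sum()>3: print(n,a,m.sum(),np.percentile(L[m],[3,50,97],axis=0).round(0).tolist())
    h=cv2.cvtColor(p,cv2.COLOR_BGR2HSV)
    m=near&(P[...,2]>.086)&(P[...,2]<.098)&(h[...,0]>8)&(h[...,0]<22)&(h[...,1]>190)
    print(n,"pad",m.sum(),L[m].min(0) if m.any() else 0,L[m].max(0) if m.any() else 0)
E
```

```text
top 0.118 12 [[57.0, 6.0], [64.0, 9.0], [75.0, 11.0]]
top 0.13 15 [[53.0, 3.0], [64.0, 10.0], [76.0, 11.0]]
top pad 44 [53.99564422 -5.49751172] [79.54686384 15.13384236]
scene 0.118 24 [[56.0, -12.0], [79.0, -7.0], [83.0, 5.0]]
scene 0.13 37 [[56.0, -13.0], [77.0, -8.0], [82.0, 5.0]]
scene pad 53 [ 56.11710742 -12.21648972] [81.58571788 12.31793733]
```

Fingers span about x 54–82 and y -12 to 11 in the strainer frame, so they are centred on the pad. Now I'll press.

```bash
python3 - <<'E'
from h import *
manip.move_l(W(68,2,.096),vel=.06)
for z in (.092,.089,.086,.084,.083,.082,.081,.080,.079):
    manip.move_l(W(68,2,z),vel=.04)
    s=manip.read_state();print(z,s["time"],s["ee_pos"].round(4),s["ft_force"].round(1))
    if s["ft_force"][2]>25: break
manip.hold(.3)
manip.move_l(W(68,2,.13),vel=.15)
p,d=read_camera("scene");cv2.imwrite("pics/scene2.png",p)
h=cv2.cvtColor(p,cv2.COLOR_BGR2HSV);P=pts("scene",d);L=(P[...,:2]-O[:2])
m=(np.linalg.norm(P[...,:2]-W(67,2,0)[:2],axis=-1)<.015)&(d>0)&(P[...,2]<.1)&(h[...,0]>5)&(h[...,0]<22)&(h[...,1]>150)
print("pad z",m.sum(),np.percentile(P[m][:,2],[10,50,90,98]))
cv2.imwrite("pics/v2.png",cv2.resize(p[185:295,195:315],None,fx=5,fy=5,interpolation=cv2.INTER_CUBIC))
E
```

```text
0.092 5.85 [ 0.6382 -0.1593  0.0919] [-0.2 -0.1 -0.4]
0.089 6.1 [ 0.6384 -0.1593  0.0893] [-0.3  0.   2.3]
0.086 6.35 [ 0.6384 -0.1593  0.0863] [ 0.2 -0.6  3.1]
0.084 6.6 [ 0.6384 -0.1593  0.0842] [-1.4 -0.4  3.2]
0.083 6.85 [ 0.6384 -0.1593  0.0832] [-0.4  0.1  4.7]
0.082 7.1 [ 0.6385 -0.1593  0.0822] [-1.1  0.1  4.6]
0.081 7.35 [ 0.6385 -0.1593  0.0821] [-2.   0.4  8.4]
0.08 7.6 [ 0.6385 -0.1594  0.082 ] [-2.9  1.2 12. ]
0.079 7.85 [ 0.6385 -0.1594  0.082 ] [-4.3  2.1 15.4]
pad z 53 [0.07698332 0.08006526 0.08287139 0.08359547]
```

View pics/v2.png

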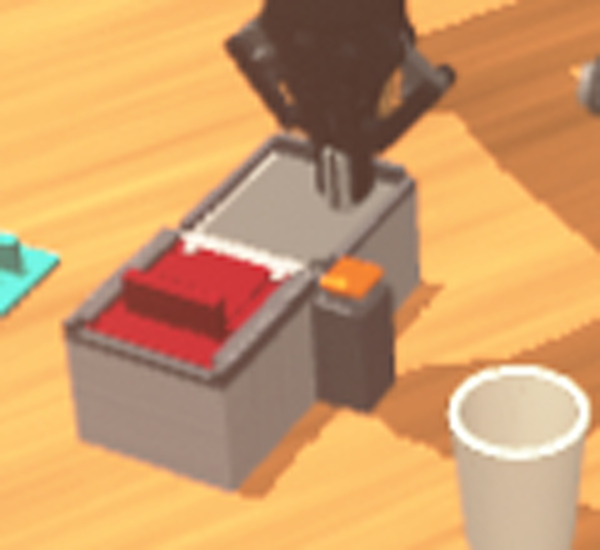

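The tab bottomed out at z 0.082 and stays down: the pad now reads about 0.08–0.083 and the tooth is gone from in front of the cover. Now I'll push the rib.

```bash
python3 - <<'E'
from h import *
manip.move_l(W(0,-94,.135),vel=.15)
manip.move_l(W(0,-94,.084),vel=.08)
s=manip.read_state();print(s["time"],s["ee_pos"],s["ft_force"].round(1))
for y in (-86,-80,-70,-55,-40,-25,-10,0,8,14,17):
    manip.move_l(W(0,y,.084),vel=.05)
    s=manip.read_state();print(y,round(s["time"],2),s["ee_pos"].round(4),s["ft_force"].round(1))
    if np.linalg.norm(s["ft_force"])>20: break
manip.move_l(W(0,y-6,.084),vel=.06)
manip.move_l(W(0,y-6,.20),vel=.2)
for n in("scene","top"):
    p,d=read_camera(n);cv2.imwrite(f"pics/{n}3.png",p);np.save(f"pics/{n}3.npy",d)
    h=cv2.cvtColor(p,cv2.COLOR_BGR2HSV);P=pts(n,d);c,s_=np.cos(th),np.sin(th)
    L=(P[...,:2]-O[:2])@np.array([[c,s_],[-s_,c]]).T*1000
    m=(abs(L[...,0])<60)&(abs(L[...,1])<115)&((h[...,0]>165)|(h[...,0]<5))&(h[...,1]>150)&(h[...,2]>50)&(d>0)&(P[...,2]<.115)
    for a,b in((.07,.083),(.09,.11)):
        k=m&(P[...,2]>a)&(P[...,2]<b)
        if k.sum()>3:print(n,a,k.sum(),np.percentile(L[k],[1,50,99],axis=0).round(0).tolist(),P[k][:,2].mean())
a=cv2.imread("pics/scene3.png")[185:295,195:315];b=cv2.imread("pics/top3.png")[130:240,295:415]
cv2.imwrite("pics/v3.png",np.hstack([cv2.resize(i,(400,367),interpolation=cv2.INTER_CUBIC) for i in(a,b)]))
E
```

```text
10.4083 [ 0.62976046 -0.27679139  0.08422091] [ 0.  -0.3  0.5]
-86 10.72 [ 0.6253 -0.2694  0.0847] [-1.2 -0.1 -0.2]
-80 10.98 [ 0.6221 -0.2643  0.0842] [ 0.1 -0.1 -0.7]
-70 11.33 [ 0.6167 -0.2555  0.084 ] [ 0.1 -0.5 -1. ]
-55 11.78 [ 0.6091 -0.2427  0.084 ] [-0.5  0.5 -0.3]
-40 12.23 [ 0.6013 -0.2299  0.084 ] [1.  0.3 0.5]
-25 12.68 [ 0.5936 -0.217   0.0841] [-0.3  0.9  0.7]
-10 13.13 [ 0.5858 -0.2042  0.084 ] [ 0.3 -1.   0.7]
0 13.48 [ 0.5806 -0.1956  0.084 ] [ 0.1 -0.4  0.3]
8 13.79 [ 0.5765 -0.1888  0.084 ] [ 1.  -0.1 -0.2]
14 14.06 [ 0.5735 -0.1837  0.084 ] [ 0.4 -0.4 -0. ]
17 14.31 [ 0.572  -0.1813  0.084 ] [ 0.5 -1.   0.5]
scene 0.07 401 [[-41.0, 5.0], [8.0, 46.0], [42.0, 98.0]] 0.07531564307878413
scene 0.09 86 [[-27.0, 21.0], [3.0, 27.0], [30.0, 36.0]] 0.09607674517162577
top 0.07 711 [[-40.0, 10.0], [-4.0, 55.0], [39.0, 95.0]] 0.07714297327463351
top 0.09 91 [[-31.0, 27.0], [-2.0, 33.0], [27.0, 37.0]] 0.09956933861728595
```

View pics/v3.png

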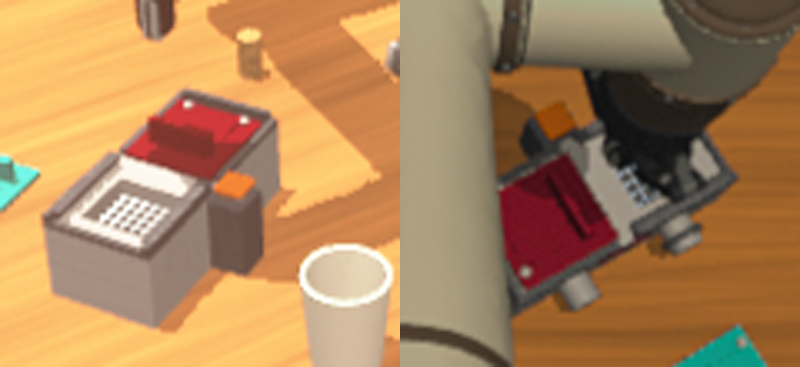

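The cover lies flat on the ledge with its centre at about y +52 mm. The basket is uncovered, the tab is still down, and the robot is clear at z 0.20.

```bash
python3 - <<'E'
from h import *
manip.hold(.3);print(manip.close_job(),manip.read_state()["time"])
E
```

```text
the job is handed in; nothing more can be done
the job is handed in; nothing more can be done
```

The orange tab is pressed fully down and the burgundy cover lies flat on the ledge at about y +52 mm (over 40 needed), basket uncovered, cream strainer and bystanders untouched; the job was handed in at roughly 15 s, verdict not shown.

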